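# Seat an instrument housing in the ratchet press and hold it

### The arm

A 6-joint arm with a two-finger parallel gripper is mounted at the origin on the work surface. World frame = base frame: x ahead of the robot, y to its left, z up, the work surface at z = 0. Lengths are in m, angles in rad, forces in N, time in s.
With the tool pointing down it reaches from about 0.225 to 0.875 m from the base axis. Payload 3.4 kg.
Tool frame: the origin (TCP) lies between the finger pads; the fingertips stand 19 mm ahead of it and the grasp point (between the pads) is the TCP; z points along the fingers, y is the line along which they close (so a half turn about z gives the same grasp; the last joint's range is limited). The gripper opens to 85 mm and grips with 20 to 120 N. Pads are 22 mm wide; open, the fingers measure 114 mm over their backs; the gripper's body (76 mm by 85 mm) begins 54 mm behind the grasp point. The pads swing forward as they close: fully open they stand 13 mm farther back than shut.
Start: joints at [1.113, 0.276, 1.505, -0, 1.361, -0.121], TCP at [0.19, 0.543, 0.25] pointing down, gripper open.
Joint ranges: [-2.89, 2.89], [-0.75, 2.08], [0.22, 2.7], [-1.18, 4.32], [0.11, 2.71], [-2.7, 2.7]. Speed limits (rad/s): [2.57, 2.57, 3.14, 3.14, 3.14, 3.14].

### API

Orientations are given as a unit quaternion [w, x, y, z].
In Python, from rig import get_state, imaging, ticket gives the robot as it stands. The module is installed in compiled form; this text tells all that it offers.
- The arm moves only by the shell command python3 -m inch 'ROWS' [FORCE]. ROWS is JSON, a list of rows, each an object with "claw": the opening, from -1 (shut) to 1 (fully open); "travel": the shift along the world's x, y, z in units of 200 mm (1.0 is 200 mm), a list of three; "turn": the turn about the world's z in units of 180 degrees (1.0 is 180 degrees). A call has 1 to 5 rows; each row is the pose to reach, as a shift and turn from the pose commanded when the call began, turning the shorter way round; what a row does not reach only later rows make up. A row lasts 1/10 s, in which the tool goes at most 50 mm and 8.59 degrees, less where a joint would pass 70% of its speed; a pose out of reach is approached as far as the arm can. A call with a number of a shift or a turn outside -1 to 1 is refused whole. A call with a gripper value outside its range is refused whole. The fingers move at their own pace and stop on an object; FORCE is the grip in N (left out, the last holds). Time passes only in rows, so rows that repeat a pose let the fingers close. It gives the time, the measured TCP pose, the force, the opening and the grip force at its end, in the units of the state.
- get_state(): the state, without advancing time (a new reading comes with each control period).
- imaging.get_image(name): name is "scene" or "top" or "wrist"; returns the picture (384x512x3 uint8, red, green, blue); there is no depth.
- imaging.camera_params(name): a dict with "camera_matrix" (3x3 intrinsics, pixels), "k1" (the pictures are not rectified: a ray, as slopes to the right and down, at radius r is drawn at 1 + k1 r^2 times it, then the intrinsics apply), "cam_to_world" (4x4, takes a point from camera to world coordinates); the wrist camera has in their place "T_tool_cam" (4x4, takes a point from camera to tool coordinates, whose origin is the TCP and whose axes are the flange's). Camera axes: x right, y down, z forward; pixel columns grow to the right and rows downward; lengths in m; the calibration is good to about 2 mm. A picture is of the moment at which its call begins: read the wrist's pose just before it. camera_params takes no time and is no camera call.
- ticket.sign_off(): hands the job in; it is judged then, once.
The state is a dict: "clock": time; "qpos": joint angles; "qd": joint speeds; "effort": joint torques, N m; "position": TCP position; "ee_rot": TCP orientation; "contact_force": force on the tool from outside, world axes, zero at the start; "moment": the same for the moment, N m; "width": finger opening in m; "gripper_force": force on a finger pad.
Only numpy, scipy, OpenCV 4.12 (cv2) and the standard library are available. Lean on these libraries where they do the work, as an engineer would, in place of code of your own. Each camera call takes 0.05 s, during which the arm holds its last target. There are 200 camera calls.

### The job

Turn the press's selector knob to the middle mark (the arrow), then pump the trigger until the spring foot has pushed the instrument housing fully home against the end stop and the foot's stem has sunk past its first ring, but never past the second, which would crack the housing's window. Work the rod only with the trigger, and leave the loose things on the bench alone. Finish while still holding the trigger squeezed with the foot pressing, so that the locking ring can be fitted: do not let go.

Things in the scene. Friction and masses are not known exactly. Their poses are not given: they have to be found in the camera images.
- press: Bench-mounted one-hand ratchet press (caulking-gun style clamp), bolted down. Origin on the bench top below the trigger's pivot; +x = the way the rod pushes, z up. In its frame (mm): base plate x -170..320, y +-45, 10 thick; grey receiver x -165..-18, y +-28, top z 85; upright handle and trigger above; front bearing x 42..62, top z 72; rod along x at y 0, z 52; V saddles at x 185 and 265.
- handle_face (a point): Middle of the rear (-x) face of the fixed upright handle (black rubber, 14 mm thick along x, 26 mm wide, top at z 178 mm), at z 160 mm. The handle cannot move: the trigger in front of it (+x side) is squeezed towards it, reached from above. Axes as the press.
- trigger_face (a point): Middle of the trigger's front (+x) face, 63 mm along it from the pivot (z 158 mm idle, 160 squeezed). It moves with the trigger: 53 mm ahead of the handle's rear face when idle, 35 mm when fully squeezed.
- trigger: The trigger's steel blade, 9 mm thick, 20 mm wide, from 10 to 82 mm above its pivot (top at z 177 mm). Origin on the pivot pin (z 97 mm), which two steel cheeks carry (top z 106). Idle it leans 0.2 rad forwards (+x), squeezed 0.08 rad backwards. A squeeze takes 4 to 14 N at the height of trigger_face.
- trigger_angle (a joint): Trigger angle, rad: 0 idle (its own spring returns it), 0.28 squeezed fully to its stop. With the selector at the arrow each full squeeze from idle drives the toothed rod 5 mm forwards (one tooth; the first squeeze 3 to 7.5 mm); on the way back the pawl clicks over the teeth and a brake keeps the rod where it is.
- selector (a joint): Selector angle, rad, growing clockwise from above. Three detents: 0 = left mark (open ring: pawl lifted, trigger idles), 1.05 = middle mark (arrow pointing forwards along the rod: trigger drives the rod), 2.1 = right mark (square: a bolt stops the trigger well short of a full stroke). It snaps into the nearest; under 0.1 Nm turn it over the hump. Starts near 0.
- selector_grip (a point): On the selector knob's vertical axis (122 mm behind the press's origin, on the receiver), at the height to grip it, 111.5 mm above the bench. Black knob: skirt 42 mm across, on it an upright bar 38 mm long, 12 mm thick, z 95 to 121 mm.
- selector_pointer (a point): The pointer end of the knob's bar (white line on top), 19 mm from the axis, at the same height; the line from selector_grip to it is the direction of the bar.
- rod: The toothed steel rod with the cup at its front end, in which the spring foot slides (the foot belongs to it). Origin and axes as the press's when fully drawn back; it moves to +x, up to 56 mm. Brake drag about 10 N.
- foot (a joint): How far the spring foot is pushed back into the rod's cup, m: 0 = stem fully out (14 mm showing), 0.014 = bottomed. 0.7 N per mm. Two dark rings on the stem enter the cup at 0.004 and at 0.011.
- foot_face (a point): Centre of the foot's front face (rubber disc 30 mm across), which presses on the housing's near end.
- housing: The instrument housing to be seated: dark grey tube 50 mm across, 140 mm long, aluminium end caps, about 0.16 kg, loose in the two V saddles. Origin at its middle, x along its axis to the window end, which faces the end stop. At the start it lies 2 to 10 mm short of the stop, and the foot 3 mm or more short of the housing.
- end_stop: Fixed grey plate with a rubber face at the far end of the press. Origin in the face's plane at bench height; the housing is fully home when its origin is 70 mm before the face (227 mm ahead of the press's origin).
- lock_ring_a: Loose aluminium locking ring, 62 mm across, 6 mm thick, lying on the press's base plate below the foot. Leave it.
- lock_ring_b: Another locking ring, on the bench between the robot and the press. Leave it.
- screwdriver: Loose screwdriver on the bench beyond the press. Leave it.
- jug: Clear plastic jug, 92 mm across, 115 mm high. Leave it.
- vial_a: Loose black vial, 33 mm across, 52 mm high, upright. Leave it.
- vial_b: Another such vial. Leave it.
- vial_c: Another such vial, close beside the press on its far side. Leave it.
- sample_bottle: White sample bottle, 64 mm across, 150 mm high. Leave it.
There are look-alikes about, which are no part of the job. Leave any blue look-alike of the housing alone.

How it is judged:
On the way, in this order (a step that is already met when the one before it is completed fails the run):
1. the selector knob is in the middle detent, at the arrow (value of joint selector between 0.9 and 1.2 rad), for 0.3 s.
2. pumped forwards by the trigger, the foot presses on the housing (all of step 1 and contact force between rod and housing above 0.5 N), for 0.1 s.
At the end, for the whole second after the job is handed in: Through the last second: selector in the middle detent; housing in its saddles, within 2 mm of fully home, pressing the end stop (over 0.3 N); foot's stem 3.5 to 11.5 mm in (first ring in, second out); fingers still holding the trigger squeezed (over 0.08 rad, over 2 N) (all of step 1 and value of joint foot between 0.0035 and 0.0115 m and x of housing in the frame of press above 0.2252 m and y of housing in the frame of press between -0.004 and 0.004 m and z of housing in the frame of press between 0.048 and 0.056 m and contact force between housing and end_stop above 0.3 N and value of joint trigger_angle above 0.08 rad and contact force between the fingers and trigger above 2 N and linear speed of housing below 0.01 m/s); the arm keeps its last pose, push and grip.
It fails at once if the foot's stem driven in past its second ring (over 12 mm): the window cracks (value of joint foot above 0.012 m).
It fails at once if the rod or its foot pushed by hand instead of by the trigger (contact force between the fingers and rod above 3 N).
It fails at once if a loose thing on the bench moved by more than 30 mm (distance of any of lock_ring_a, lock_ring_b, screwdriver, jug, vial_a, vial_b, vial_c, sample_bottle from where it was at the start of the episode above 0.03 m).
It also fails if it takes over 54 s, if anything falls off the work surface, if the arm or the gripper's body presses on something with over 40 N, if the wrist force passes 120 N, or if a joint passes its speed limit or range.

## Working session

There is one attempt and no reset: what is moved stays moved. The work goes in short steps, Python scripts to look and compute and a shell command to move; the robot and the scene stay as the last step left them, time stands still between calls to the robot, and variables do not carry over. Pictures are saved under pics/ and viewed, at most 10 in all, crops included, and the job is handed in when it is done.

```bash
mkdir -p pics; cat > h.py <<'E'
import numpy as np,cv2
from rig import get_state,imaging,ticket
from scipy.spatial.transform import Rotation as R
def T_tool():
    s=get_state();T=np.eye(4);q=s["ee_rot"];T[:3,:3]=R.from_quat([q[1],q[2],q[3],q[0]]).as_matrix();T[:3,3]=s["position"];return T
def snap(name,fn):
    T=T_tool();im=imaging.get_image(name);p=imaging.camera_params(name)
    C=p["cam_to_world"] if name!="wrist" else T@np.array(p["T_tool_cam"])
    cv2.imwrite("pics/"+fn+".png",im[:,:,::-1]);np.savez("pics/"+fn+".npz",C=C,K=p["camera_matrix"],k=p["k1"]);return im
def ray(fn,u,v):
    d=np.load("pics/"+fn+".npz");K=d["K"];k=float(d["k"])
    x=cv2.undistortPoints(np.array([[[u,v]]],float),K,np.array([k,0,0,0.]))[0,0]
    C=d["C"];r=C[:3,:3]@np.array([x[0],x[1],1]);return C[:3,3],r
def onz(fn,u,v,z):
    o,r=ray(fn,u,v);return o+r*(z-o[2])/r[2]
def proj(fn,P):
    d=np.load("pics/"+fn+".npz");C=np.linalg.inv(d["C"]);P=np.atleast_2d(P)
    q,_=cv2.projectPoints(P.astype(float),cv2.Rodrigues(C[:3,:3])[0],C[:3,3],d["K"],np.array([float(d["k"]),0,0,0.]));return q[:,0]
E
python3 - <<'E'
from h import *
s=get_state();print({k:np.round(v,3) for k,v in s.items()})
a=snap("scene","s0");b=snap("top","t0");
cv2.imwrite("pics/both.png",cv2.resize(np.vstack([a,b])[:,:,::-1],None,fx=.78,fy=.78))
for n in("s0","t0"): print(np.load("pics/"+n+".npz")["C"].round(2))
E
```

```text
{'clock': np.float64(0.0), 'qpos': array([ 1.113,  0.277,  1.506,  0.   ,  1.361, -0.121]), 'qd': array([ 0.002,  0.001, -0.001, -0.   ,  0.001, -0.001]), 'effort': array([ 1.0000e-03, -4.1678e+01, -2.4580e+01, -0.0000e+00,  1.1000e-02,
       -0.0000e+00]), 'position': array([0.19 , 0.542, 0.249]), 'ee_rot': array([-0.   ,  0.168,  0.986, -0.001]), 'contact_force': array([-0.147, -0.284,  0.244]), 'moment': array([-0.005, -0.011, -0.012]), 'gripper_force': np.float64(0.0), 'width': np.float64(0.086)}
[[ 0.6   0.69 -0.41  0.98]
 [ 0.8  -0.51  0.3  -0.28]
 [-0.   -0.51 -0.86  1.06]
 [ 0.    0.    0.    1.  ]]
[[ 0.01 -1.    0.08  0.45]
 [-1.   -0.01 -0.02  0.04]
 [ 0.02 -0.08 -1.    1.31]
 [ 0.    0.    0.    1.  ]]
```

View pics/t0.png

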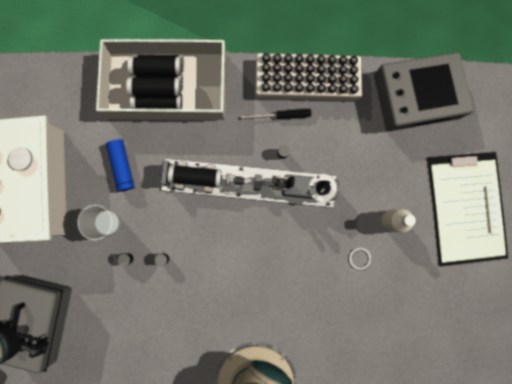

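View pics/s0.png

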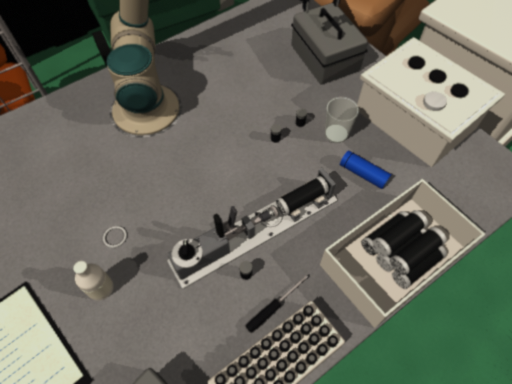

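The top view shows the press's base plate from about (162,158)-(162,192) (end stop) to (338,178)-(334,207) (receiver). The knob is at about (322,187), the housing at (195,176) and the lock ring at (360,259). In the scene view the handle and trigger are at about (225,222). Next I'll get the rough press pose.

```bash
python3 - <<'E'
from h import *
im=cv2.imread("pics/t0.png");g=im.min(axis=2)
m=np.zeros_like(g);m[150:215,155:345]=(g[150:215,155:345]>165)*255
pts=np.column_stack(np.nonzero(m)[::-1]).astype(np.float32)
W=np.array([onz("t0",u,v,.01)[:2] for u,v in pts])
(c,sz,a)=cv2.minAreaRect((W*1000).astype(np.float32));print(c,sz,a)
for n,(u,v) in dict(fl=(164,158),rl=(339,177),rr=(333,207),fr=(162,191)).items(): print(n,onz("t0",u,v,.01))
print("knob",onz("t0",322,187,.12), "housing",onz("t0",195,176,.077))
big=cv2.resize(im[145:220,150:350],None,fx=4,fy=4,interpolation=cv2.INTER_CUBIC)
s=cv2.imread("pics/s0.png")[165:290,160:350]
s=cv2.resize(s,(800,526),interpolation=cv2.INTER_CUBIC)[:300]
cv2.imwrite("pics/z1.png",np.vstack([big,s]))
E
```

```text
(561.6387939453125, 22.440536499023438) (490.73138427734375, 89.98918151855469) 85.25056457519531
fl [0.62803188 0.26658822 0.01      ]
rl [ 0.58082065 -0.23101179  0.01      ]
rr [ 0.49524929 -0.21362318  0.01      ]
fr [0.53427908 0.26969028 0.01      ]
knob [ 0.54268281 -0.16310335  0.12      ] housing [0.57113525 0.17059178 0.077     ]
```

View pics/z1.png

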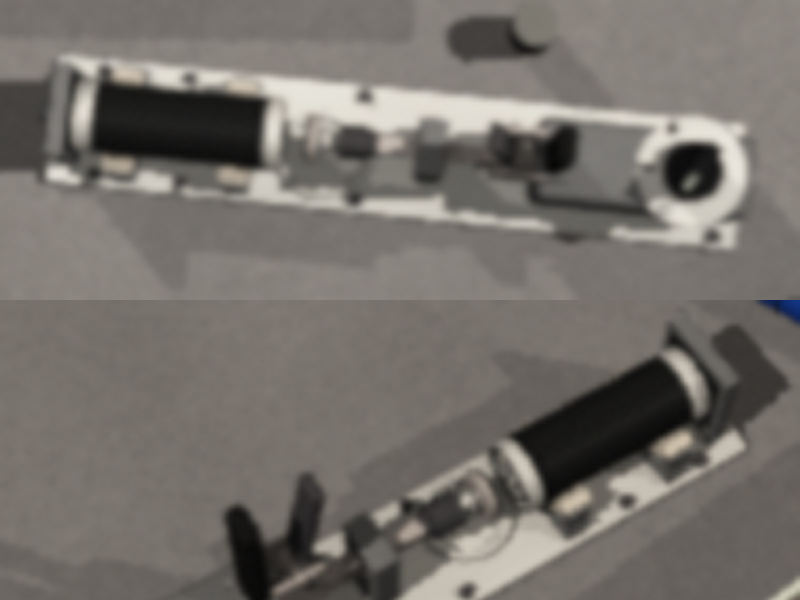

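```bash
python3 -c "
from h import *
print(np.round(imaging.camera_params('wrist')['T_tool_cam'],3),imaging.camera_params('wrist')['camera_matrix'])"
python3 -m inch '[{"claw":1,"travel":[0.8,-0.9,0.2],"turn":-0.09},{"claw":1,"travel":[0.8,-0.9,0.2],"turn":-0.09},{"claw":1,"travel":[0.8,-0.9,0.2],"turn":-0.09},{"claw":1,"travel":[0.8,-0.9,0.2],"turn":-0.09},{"claw":1,"travel":[0.8,-0.9,0.2],"turn":-0.09}]' 30
python3 -m inch '[{"claw":1,"travel":[0.95,-0.9,0],"turn":0},{"claw":1,"travel":[0.95,-0.9,0],"turn":0},{"claw":1,"travel":[0.95,-0.9,0],"turn":0},{"claw":1,"travel":[0.95,-0.9,0],"turn":0},{"claw":1,"travel":[0.95,-0.9,0],"turn":0}]'
```

```text
[[-0.001 -0.959 -0.284  0.073]
 [ 1.    -0.001 -0.001  0.   ]
 [ 0.001 -0.284  0.959 -0.123]
 [ 0.     0.     0.     1.   ]] [[284.20972428   0.         261.0553595 ]
 [  0.         284.20972428 192.29146533]
 [  0.           0.           1.        ]]
clock: 0.6
position: [0.351, 0.3608, 0.2904]
ee_rot: [0.0, 0.305, 0.952, -0.0]
contact_force: [0.9, 1.3, 0.1]
width: 0.0852
gripper_force: 0.0
clock: 1.1
position: [0.5325, 0.1891, 0.29]
ee_rot: [-0.0, 0.305, 0.952, 0.0]
contact_force: [1.0, 0.7, -0.2]
width: 0.0856
gripper_force: 0.0
```

```bash
python3 - <<'E'
from h import *
im=snap("wrist","w0")
o=np.array([.5554,-.0523,0]);ex=np.array([.0828,.9966,0]);ey=np.array([-.9966,.0828,0])
P=lambda x,y,z:o+ex*x/1000+ey*y/1000+np.array([0,0,z/1000])
b=im[:,:,::-1].copy()
for p in [(297,0,10),(320,45,10),(320,-45,10),(157,0,77),(297,0,77),(62,0,72),(-122,0,121),(-36,0,178)]:
    q=proj("w0",P(*p))[0]; print(p,q.round(1)); cv2.circle(b,tuple(int(round(v)) for v in q),2,(0,0,255),-1)
cv2.imwrite("pics/w0a.png",cv2.resize(b,None,fx=1.5,fy=1.5))
E
```

```text
(297, 0, 10) [311.5 165.7]
(320, 45, 10) [311.  129.9]
(320, -45, 10) [339.8 183.8]
(157, 0, 77) [223.9 230.9]
(297, 0, 77) [320.9 176.5]
(62, 0, 72) [165.3 262.5]
(-122, 0, 121) [ 36.3 347.9]
(-36, 0, 178) [ 56.2 358.2]
```

View pics/w0a.png

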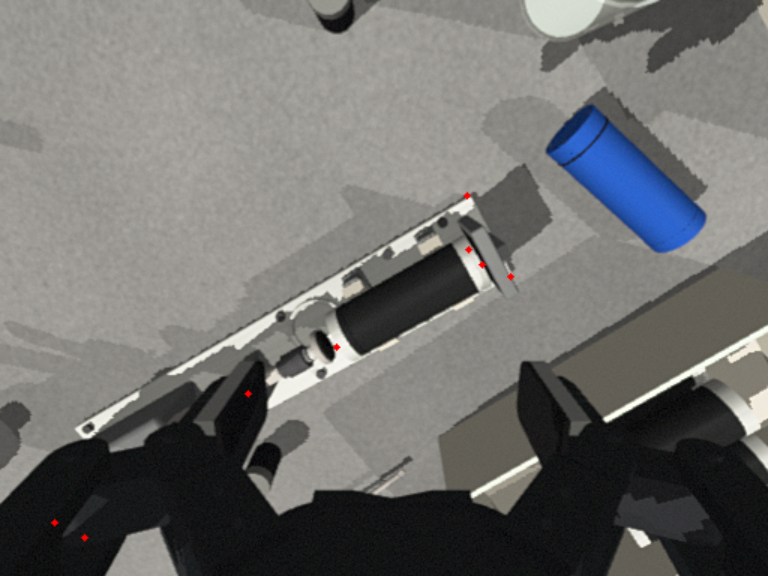

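The overlay matches the plate's front corner (466,195 in the picture) and the end stop. The housing's near end is at about (335,335) and the foot disc at about (322,346), so the press pose is good. Now I'll move over the knob.

```bash

python3 -m inch '[{"claw":1,"travel":[0.03,-0.9,0],"turn":0},{"claw":1,"travel":[0.03,-0.9,0],"turn":0},{"claw":1,"travel":[0.03,-0.9,0],"turn":0},{"claw":1,"travel":[0.03,-0.9,0],"turn":0},{"claw":1,"travel":[0.03,-0.9,0],"turn":0}]' >/dev/null
python3 -m inch '[{"claw":1,"travel":[0.03,-0.9,0],"turn":0},{"claw":1,"travel":[0.03,-0.9,0],"turn":0},{"claw":1,"travel":[0.03,-0.9,0],"turn":0},{"claw":1,"travel":[0.03,-0.9,-0.2],"turn":0},{"claw":1,"travel":[0.03,-0.9,-0.25],"turn":0}]'
python3 - <<'E'
from h import *
im=snap("wrist","w1")
o=np.array([.5554,-.0523,0]);ex=np.array([.0828,.9966,0]);ey=np.array([-.9966,.0828,0])
P=lambda x,y,z:o+ex*x/1000+ey*y/1000+np.array([0,0,z/1000])
b=im[:,:,::-1].copy()
c,s=np.cos(1.05),np.sin(1.05)
for p in [(-122,0,121),(-122+19*c,19*s,121),(-122-19*c,-19*s,121),(-165,28,85),(-165,-28,85),(-170,45,10),(-170,-45,10),(-36,0,178),(-36,13,178),(-36,-13,178)]:
    q=proj("w1",P(*p))[0]; print(p,q.round(1)); cv2.circle(b,tuple(int(round(v)) for v in q),2,(0,0,255),-1)
cv2.imwrite("pics/w1a.png",cv2.resize(b,None,fx=1.5,fy=1.5))
E
```

```text
clock: 2.15
position: [0.542, -0.1712, 0.2364]
ee_rot: [-0.003, 0.307, 0.952, -0.0]
contact_force: [-0.4, 0.9, -1.0]
width: 0.0854
gripper_force: 0.0
(-122, 0, 121) [261.4 199.7]
(np.float64(-112.54615009005718), np.float64(16.481041286286324), 121) [261.  178.7]
(np.float64(-131.45384990994282), np.float64(-16.481041286286324), 121) [261.8 219.8]
(-165, 28, 85) [210.3 186.9]
(-165, -28, 85) [240.1 231.1]
(-170, 45, 10) [209.9 161.9]
(-170, -45, 10) [247.9 219.8]
(-36, 0, 178) [375.6 161.2]
(-36, 13, 178) [367.  143.8]
(-36, -13, 178) [383.9 178. ]
```

View pics/w1a.png

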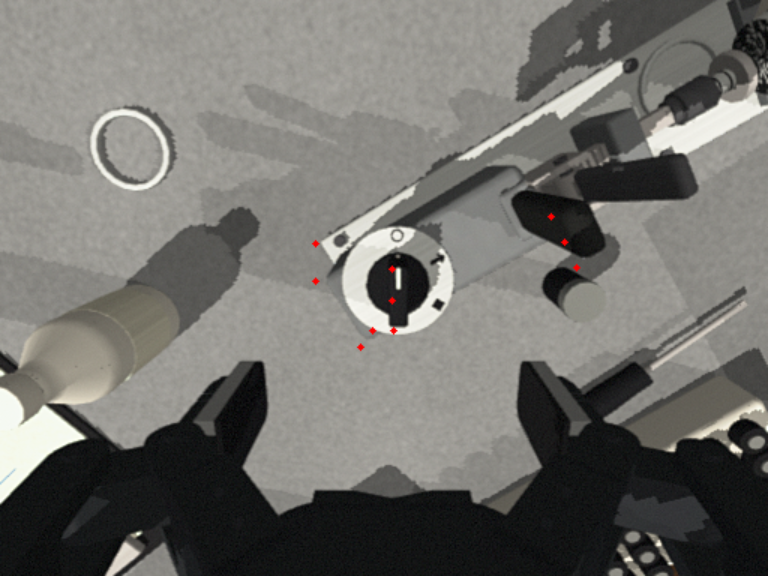

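The dial disc is centred near (397,280) in the picture, with the bar vertical through (398,290) and its pointer at the open ring. The model dots sit about 12 px too low, but the arm was still settling. I'll settle it and refine on the dial and the plate corner.

```bash

python3 -m inch '[{"claw":1,"travel":[0,0,0],"turn":0},{"claw":1,"travel":[0,0,0],"turn":0},{"claw":1,"travel":[0,0,0],"turn":0}]'
python3 - <<'E'
from h import *
im=snap("wrist","w2"); g=im.min(axis=2)
m=(g>150).astype(np.uint8)
m[:130]=0;m[240:]=0;m[:,:215]=0;m[:,315:]=0
n,l,st,ce=cv2.connectedComponentsWithStats(m)
i=1+st[1:,4].argmax();print(st[i])
c=max(cv2.findContours((l==i).astype(np.uint8),0,cv2.CHAIN_APPROX_NONE)[0],key=len)
h=cv2.convexHull(c);e=cv2.fitEllipse(h);print(e)
for z in(.085,.088,.09): print(z,onz("w2",*e[0],z).round(4), np.ptp([onz("w2",*p[0],z)[:2] for p in h],axis=0))
cv2.imwrite("pics/w2a.png",cv2.resize(im[130:240,200:420][:,:,::-1],None,fx=3.6,fy=3.6,interpolation=cv2.INTER_CUBIC))
E
```

```text
clock: 2.5
position: [0.5443, -0.1679, 0.2418]
ee_rot: [0.001, 0.304, 0.953, 0.0]
contact_force: [0.6, -0.9, -0.1]
width: 0.085
gripper_force: 0.0
[ 215  130   83   92 2579]
((255.99252319335938, 174.93963623046875), (76.42414093017578, 97.44155883789062), 153.5749053955078)
0.085 [ 0.5352 -0.1679  0.085 ] [0.09187829 0.07595915]
0.088 [ 0.5346 -0.1674  0.088 ] [0.09089265 0.07514428]
0.09 [ 0.5343 -0.1671  0.09  ] [0.09023555 0.07460104]
```

View pics/w2a.png

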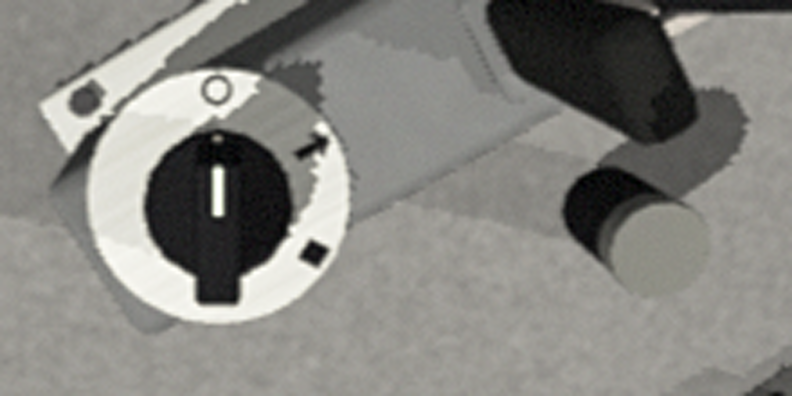

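Dial centre is at crop (218,196), i.e. image (260.7,184.4). The bar top spans crop rows 165–303, so its centre is image (260.7,195). The plate's rear-left corner is at crop (40,105), i.e. image (211.1,159.2). The bar is vertical, as expected.

```bash
python3 - <<'E'
from h import *
print(onz("w2",260.7,184.4,.087),onz("w2",260.7,195,.121),onz("w2",211.1,159.2,.01))
o=np.array([.5554,-.0523,0]);ex=np.array([.0828,.9966,0]);ey=np.array([-.9966,.0828,0])
P=lambda x,y,z:o+ex*x/1000+ey*y/1000+np.array([0,0,z/1000])
print(P(-122,0,87),P(-170,45,10))
for p in [(-22,13,178),(-22,-13,178),(-36,13,178),(-36,-13,178)]:
    print(p,((proj("w2",P(*p))[0]-[200,130])*3.6).round(0))
print(R.from_matrix(T_tool()[:3,:3]).as_euler('zyx',degrees=True))
E
```

```text
[ 0.54551854 -0.16944048  0.087     ] [ 0.54609998 -0.16980077  0.121     ] [ 0.49942995 -0.21338562  0.01      ]
[ 0.5452984 -0.1738852  0.087    ] [ 0.496477 -0.217996  0.01    ]
(-22, 13, 178) [640.   5.]
(-22, -13, 178) [698. 128.]
(-36, 13, 178) [569.  46.]
(-36, -13, 178) [628. 166.]
[-1.44609238e+02  1.37990535e-01  1.79959902e+02]
```

```bash

python3 -m inch '[{"claw":0.2,"travel":[0.01,-0.01,-0.2],"turn":0},{"claw":0,"travel":[0.01,-0.01,-0.4],"turn":0},{"claw":0,"travel":[0.01,-0.01,-0.6],"turn":0},{"claw":0,"travel":[0.01,-0.01,-0.63],"turn":0},{"claw":0,"travel":[0.01,-0.01,-0.63],"turn":0}]'
python3 -m inch '[{"claw":0,"travel":[0,0,0],"turn":0},{"claw":-1,"travel":[0,0,0],"turn":0},{"claw":-1,"travel":[0,0,0],"turn":0},{"claw":-1,"travel":[0,0,0],"turn":0},{"claw":-1,"travel":[0,0,0],"turn":0}]' 20
python3 -m inch '[{"claw":-1,"travel":[0,0,0],"turn":0},{"claw":-1,"travel":[0,0,0],"turn":0}]'
```

```text
clock: 3.05
position: [0.5456, -0.1706, 0.1145]
ee_rot: [-0.0, 0.304, 0.953, 0.0]
contact_force: [-0.1, -0.2, 0.6]
width: 0.0425
gripper_force: 0.0
clock: 3.55
position: [0.547, -0.1709, 0.1161]
ee_rot: [0.002, 0.305, 0.952, 0.001]
contact_force: [0.5, 2.9, 7.0]
width: 0.0114
gripper_force: 26.7
clock: 3.75
position: [0.547, -0.1709, 0.1161]
ee_rot: [0.002, 0.305, 0.952, 0.001]
contact_force: [1.0, 3.1, 6.0]
width: 0.011
gripper_force: 26.7
```

```bash

python3 -m inch '[{"claw":-1,"travel":[0,0,0.01],"turn":0},{"claw":-1,"travel":[0,0,0.01],"turn":-0.04},{"claw":-1,"travel":[0,0,0.01],"turn":-0.08},{"claw":-1,"travel":[0,0,0.01],"turn":-0.12},{"claw":-1,"travel":[0,0,0.01],"turn":-0.16}]'
python3 -m inch '[{"claw":-1,"travel":[0,0,0],"turn":-0.04},{"claw":-1,"travel":[0,0,0],"turn":-0.08},{"claw":-1,"travel":[0,0,0],"turn":-0.12},{"claw":-1,"travel":[0,0,0],"turn":-0.16},{"claw":-1,"travel":[0,0,0],"turn":-0.17}]'
python3 -m inch '[{"claw":-1,"travel":[0,0,0],"turn":0},{"claw":-1,"travel":[0,0,0],"turn":0},{"claw":0,"travel":[0,0,0],"turn":0},{"claw":0,"travel":[0,0,0],"turn":0},{"claw":0,"travel":[0,0,0],"turn":0}]'
python3 -m inch '[{"claw":0,"travel":[0,0,0.2],"turn":0},{"claw":0.3,"travel":[0,0,0.4],"turn":0},{"claw":1,"travel":[0,0,0.6],"turn":0},{"claw":1,"travel":[0,0,0.6],"turn":0},{"claw":1,"travel":[0,0,0.6],"turn":0}]'
python3 - <<'E'
from h import *
im=snap("wrist","w3")
cv2.imwrite("pics/w3a.png",cv2.resize(im[80:300,100:460][:,:,::-1],None,fx=2.2,fy=2.2,interpolation=cv2.INTER_CUBIC))
E
```

```text
clock: 4.25
position: [0.5467, -0.171, 0.1162]
ee_rot: [0.001, 0.534, 0.845, 0.001]
contact_force: [5.1, 1.7, -4.5]
width: 0.0114
gripper_force: 25.3
clock: 4.75
position: [0.5465, -0.171, 0.1162]
ee_rot: [0.001, 0.738, 0.675, 0.001]
contact_force: [3.4, 2.0, -3.1]
width: 0.0119
gripper_force: 25.3
clock: 5.25
position: [0.545, -0.1715, 0.1165]
ee_rot: [-0.0, 0.737, 0.676, -0.0]
contact_force: [-0.0, -0.2, -0.2]
width: 0.0427
gripper_force: 0.0
clock: 5.75
position: [0.5455, -0.1715, 0.2374]
ee_rot: [0.001, 0.737, 0.676, 0.0]
contact_force: [-0.0, 1.2, -0.1]
width: 0.0853
gripper_force: 0.0
```

View pics/w3a.png

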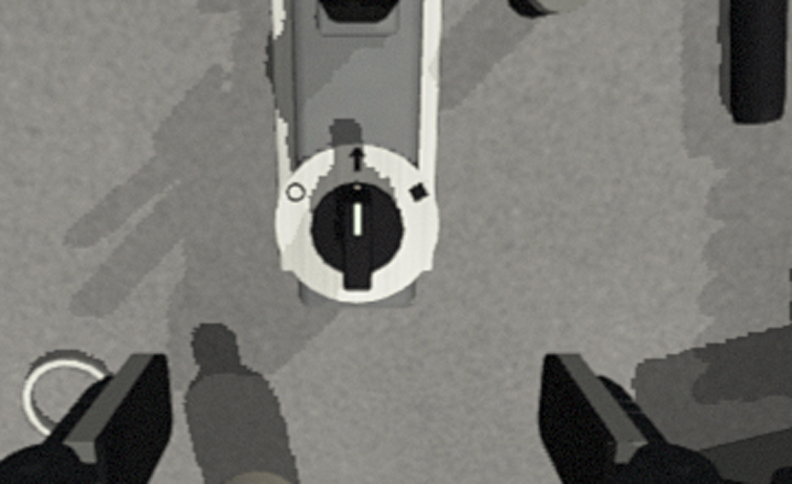

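The knob's white line now points at the arrow, with the bar aligned along the rod, so the selector is at the middle mark. Next I'll go over the trigger and turn +90°.

```bash

python3 -m inch '[{"claw":1,"travel":[0.01,0.1,0],"turn":0.045},{"claw":1,"travel":[0.02,0.2,0],"turn":0.09},{"claw":1,"travel":[0.03,0.3,0],"turn":0.135},{"claw":1,"travel":[0.04,0.4,0],"turn":0.18},{"claw":1,"travel":[0.05,0.56,0],"turn":0.22}]'
python3 -m inch '[{"claw":1,"travel":[0,0,0],"turn":0.045},{"claw":1,"travel":[0,0,0],"turn":0.09},{"claw":1,"travel":[0,0,0],"turn":0.135},{"claw":1,"travel":[0,0,0],"turn":0.18},{"claw":1,"travel":[0,0,0],"turn":0.22}]' >/dev/null
python3 -m inch '[{"claw":1,"travel":[0,0,0],"turn":0.045},{"claw":1,"travel":[0,0,0],"turn":0.06},{"claw":1,"travel":[0,0,0],"turn":0.06},{"claw":1,"travel":[0,0,0],"turn":0.06}]'
python3 - <<'E'
from h import *
im=snap("wrist","w4")
o=np.array([.5563,-.0484,0]);ex=np.array([.0828,.9966,0]);ey=np.array([-.9966,.0828,0])
P=lambda x,y,z:o+ex*x/1000+ey*y/1000+np.array([0,0,z/1000])
b=im[:,:,::-1].copy()
for p in [(-36,13,178),(-36,-13,178),(-22,13,178),(-22,-13,178),(20.4,10,177),(20.4,-10,177),(157,0,77),(62,0,72),(297,0,77)]:
    q=proj("w4",P(*p))[0];print(p,q.round(1)); cv2.circle(b,tuple(int(round(v)) for v in q),1,(0,0,255),-1)
cv2.imwrite("pics/w4a.png",cv2.resize(b[100:384],None,fx=1.56,fy=1.56,interpolation=cv2.INTER_CUBIC))
E
```

```text
clock: 6.3
position: [0.5544, -0.0593, 0.234]
ee_rot: [-0.002, 0.462, 0.887, -0.001]
contact_force: [0.0, -0.1, 0.1]
width: 0.0853
gripper_force: 0.0
clock: 7.2
position: [0.5547, -0.0591, 0.2348]
ee_rot: [-0.002, 0.043, 0.999, 0.0]
contact_force: [0.8, 0.0, -0.3]
width: 0.0855
gripper_force: 0.0
(-36, 13, 178) [223.3 202.8]
(-36, -13, 178) [224.9 238.4]
(-22, 13, 178) [244.3 202.7]
(-22, -13, 178) [245.1 238.4]
(20.4, 10, 177) [307.4 206.2]
(20.4, -10, 177) [306.3 233.5]
(157, 0, 77) [425.7 182.8]
(62, 0, 72) [331.3 182. ]
(297, 0, 77) [563.6 182.1]
```

View pics/w4a.png

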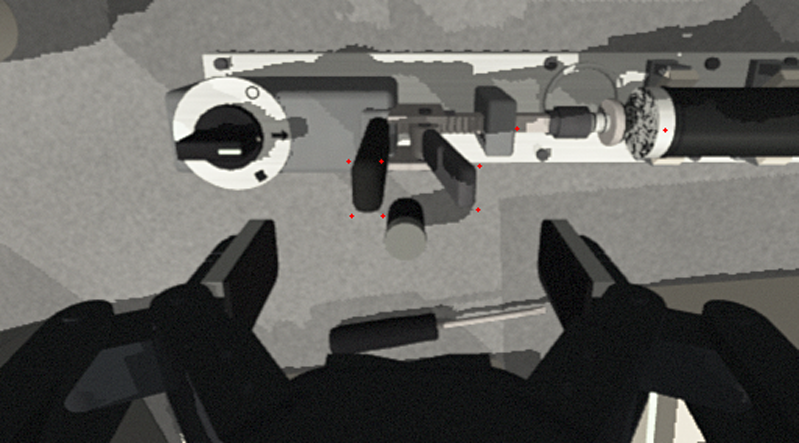

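Handle top is at crop (352–385, 160–212) and the trigger's front edge at about (477, 170–208), both within 2 mm of the prediction. The foot disc is at about (612,120) and the housing's near cap at about (640–672). Now I'll descend around the handle and trigger and shift back so the rear pad will just meet the handle.

```bash

python3 -m inch '[{"claw":1,"travel":[0,0,-0.2],"turn":0},{"claw":1,"travel":[0,0,-0.37],"turn":0},{"claw":1,"travel":[0,0,-0.37],"turn":0},{"claw":1,"travel":[0,-0.03,-0.37],"turn":0},{"claw":1,"travel":[0,-0.03,-0.37],"turn":0}]' 30
python3 -m inch '[{"claw":1,"travel":[0,0,0],"turn":0},{"claw":1,"travel":[0,0,0],"turn":0}]'
python3 - <<'E'
from h import *
im=snap("wrist","b0")
cv2.imwrite("pics/b0a.png",cv2.resize(im[120:250,300:512][:,:,::-1],None,fx=3.7,fy=3.7,interpolation=cv2.INTER_CUBIC))
E
```

```text
clock: 7.75
position: [0.557, -0.0663, 0.1641]
ee_rot: [0.002, 0.043, 0.999, -0.001]
contact_force: [0.1, -0.1, 0.7]
width: 0.0853
gripper_force: 0.0
clock: 7.95
position: [0.5564, -0.0655, 0.1638]
ee_rot: [0.001, 0.043, 0.999, -0.0]
contact_force: [1.0, -0.2, 0.8]
width: 0.0852
gripper_force: 0.0
```

View pics/b0a.png

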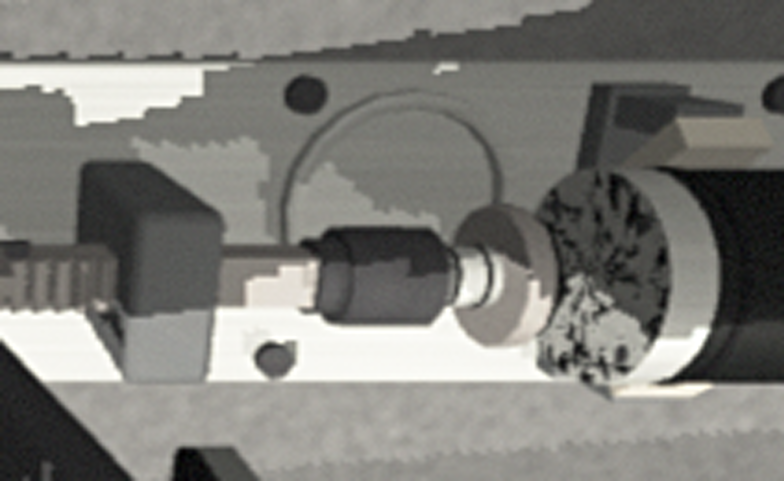

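The baseline view is clear. In the crop, the cup spans x 320–455, the foot disc's front rim right edge is 555, ring 2 is at about 490, the housing near face is an ellipse x 540–668, and the black tube starts at about 718. Next I'll convert these to press x, then make the first squeeze.

```bash
cat >> h.py <<'E'
o=np.array([.5563,-.0484,0]);ex=np.array([.0828,.9966,0]);ey=np.array([-.9966,.0828,0])
P=lambda x,y,z:o+ex*x/1000+ey*y/1000+np.array([0,0,z/1000])
def px(fn,col,y=0,z=52):
    xs=np.arange(30,260,.5);c=[proj(fn,P(x,y,z))[0,0] for x in xs];return np.interp(col,c,xs)
E
python3 - <<'E'
from h import *
f=lambda c:300+c/3.7
th=np.linspace(0,2*np.pi,60)
def rim(x,r): q=proj("b0",np.array([P(x,r*np.cos(t),52+r*np.sin(t)) for t in th]));return ((q.min(0)-[300,120])*3.7).round(0),((q.max(0)-[300,120])*3.7).round(0)
for x in (145,147,150,153): print("housing near rim",x,rim(x,25))
for x in (130,135,140,145): print("foot face rim",x,rim(x,15))
for n,c,z in (("bearing front",220,72),("cup front axis top",452,52),("ring2",490,52)): print(n,px("b0",f(c),0,z))
E
python3 -m inch '[{"claw":0.6,"travel":[0,0,0],"turn":0},{"claw":0.2,"travel":[0,0,0],"turn":0},{"claw":-0.1,"travel":[0,0,0],"turn":0},{"claw":-0.1,"travel":[0,0,0],"turn":0},{"claw":-0.1,"travel":[0,0,0],"turn":0}]' 30
```

```text
housing near rim 145 (array([488., 163.]), array([632., 379.]))
housing near rim 147 (array([496., 163.]), array([641., 379.]))
housing near rim 150 (array([508., 163.]), array([656., 379.]))
housing near rim 153 (array([519., 163.]), array([670., 379.]))
foot face rim 130 (array([452., 206.]), array([529., 335.]))
foot face rim 135 (array([472., 206.]), array([552., 335.]))
foot face rim 140 (array([492., 206.]), array([575., 335.]))
foot face rim 145 (array([512., 206.]), array([598., 335.]))
bearing front 61.082274333296866
cup front axis top 121.64678061712091
ring2 130.47558795177352
clock: 8.5
position: [0.5561, -0.0651, 0.1641]
ee_rot: [0.001, 0.043, 0.999, -0.0]
contact_force: [-1.8, 0.8, 8.4]
width: 0.0388
gripper_force: 10.6
```

```bash

python3 -m inch '[{"claw":-0.3,"travel":[0,0,0],"turn":0},{"claw":-0.3,"travel":[0,0,0],"turn":0},{"claw":-0.3,"travel":[0,0,0],"turn":0},{"claw":-0.3,"travel":[0,0,0],"turn":0}]' 30
cat >> h.py <<'E'
def meas(fn):
    im=snap("wrist",fn);a=cv2.cvtColor(cv2.imread("pics/b0.png"),6);b=cv2.cvtColor(im,7)
    # templates: cup body, foot disc rim, housing cap/tube edge (u0,u1,v0,v1) in b0
    S0=np.load("pics/b0.npz")["C"];out={}
    for n,(u0,u1,v0,v1) in dict(bearing=(321,361,160,210),cup=(386,421,178,210),disc=(432,451,172,215),cap=(476,505,172,220)).items():
        W=b[max(0,v0-6):v1+6,max(0,u0-12):min(512,u1+60)]
        r=cv2.matchTemplate(W,a[v0:v1,u0:u1],cv2.TM_CCOEFF_NORMED);_,mx,_,(i,j)=cv2.minMaxLoc(r)
        s=0
        if 0<i<r.shape[1]-1:
            l,c,h=r[j,i-1:i+2];s=.5*(l-h)/(l-2*c+h)
        du=i+s-(u0-max(0,u0-12)); um=(u0+u1)/2
        z=72 if n=="bearing" else 52
        out[n]=(round(px(fn,um+du,0,z)-px("b0",um,0,z),2),round(float(mx),2))
    return out
E
python3 -c "
from h import *
print(meas('b1'));import subprocess"
```

```text
clock: 8.9
position: [0.556, -0.0669, 0.1646]
ee_rot: [0.001, 0.043, 0.999, -0.001]
contact_force: [-2.9, -4.7, 9.8]
width: 0.0347
gripper_force: 31.7
{'bearing': (np.float64(0.01), 0.96), 'cup': (np.float64(5.88), 0.97), 'disc': (np.float64(5.84), 0.8), 'cap': (np.float64(0.14), 0.98)}
```

```bash

python3 -m inch '[{"claw":0.3,"travel":[0,0,0],"turn":0},{"claw":1,"travel":[0,0,0],"turn":0},{"claw":1,"travel":[0,0,0],"turn":0},{"claw":1,"travel":[0,0,0],"turn":0},{"claw":1,"travel":[0,0,0],"turn":0}]' 30
python3 -m inch '[{"claw":0.4,"travel":[0,0,0],"turn":0},{"claw":0,"travel":[0,0,0],"turn":0},{"claw":-0.3,"travel":[0,0,0],"turn":0},{"claw":-0.3,"travel":[0,0,0],"turn":0},{"claw":-0.3,"travel":[0,0,0],"turn":0}]' 30
python3 -m inch '[{"claw":-0.3,"travel":[0,0,0],"turn":0},{"claw":-0.3,"travel":[0,0,0],"turn":0}]' 30
python3 -c "
from h import *
print(meas('b2'))"
```

```text
clock: 9.45
position: [0.5555, -0.0653, 0.1621]
ee_rot: [-0.0, 0.043, 0.999, -0.0]
contact_force: [0.0, 0.4, 0.6]
width: 0.0855
gripper_force: 0.0
clock: 9.95
position: [0.5559, -0.0669, 0.1643]
ee_rot: [0.001, 0.043, 0.999, -0.002]
contact_force: [-2.6, -5.9, 10.0]
width: 0.0351
gripper_force: 32.3
clock: 10.15
position: [0.5559, -0.0669, 0.1642]
ee_rot: [0.001, 0.043, 0.999, -0.001]
contact_force: [-2.4, -3.7, 9.0]
width: 0.0349
gripper_force: 32.0
{'bearing': (np.float64(-0.06), 0.96), 'cup': (np.float64(11.15), 0.95), 'disc': (np.float64(11.15), 0.76), 'cap': (np.float64(0.14), 0.98)}
```

Each full squeeze gives about 5 mm. Repeating.

```bash

python3 -m inch '[{"claw":0.3,"travel":[0,0,0],"turn":0},{"claw":1,"travel":[0,0,0],"turn":0},{"claw":1,"travel":[0,0,0],"turn":0},{"claw":1,"travel":[0,0,0],"turn":0},{"claw":1,"travel":[0,0,0],"turn":0}]' 30 >/dev/null
python3 -m inch '[{"claw":0.4,"travel":[0,0,0],"turn":0},{"claw":0,"travel":[0,0,0],"turn":0},{"claw":-0.3,"travel":[0,0,0],"turn":0},{"claw":-0.3,"travel":[0,0,0],"turn":0},{"claw":-0.3,"travel":[0,0,0],"turn":0}]' 30
python3 -m inch '[{"claw":-0.3,"travel":[0,0,0],"turn":0},{"claw":-0.3,"travel":[0,0,0],"turn":0}]' 30 >/dev/null
python3 -c "
from h import *
print(meas('b3'))"
python3 -m inch '[{"claw":0.3,"travel":[0,0,0],"turn":0},{"claw":1,"travel":[0,0,0],"turn":0},{"claw":1,"travel":[0,0,0],"turn":0},{"claw":1,"travel":[0,0,0],"turn":0},{"claw":1,"travel":[0,0,0],"turn":0}]' 30 >/dev/null
python3 -m inch '[{"claw":0.4,"travel":[0,0,0],"turn":0},{"claw":0,"travel":[0,0,0],"turn":0},{"claw":-0.3,"travel":[0,0,0],"turn":0},{"claw":-0.3,"travel":[0,0,0],"turn":0},{"claw":-0.3,"travel":[0,0,0],"turn":0}]' 30
python3 -m inch '[{"claw":-0.3,"travel":[0,0,0],"turn":0},{"claw":-0.3,"travel":[0,0,0],"turn":0}]' 30 >/dev/null
python3 -c "
from h import *
print(meas('b4'))"
```

```text
clock: 11.2
position: [0.5559, -0.0669, 0.1642]
ee_rot: [0.001, 0.043, 0.999, -0.002]
contact_force: [-2.3, -5.3, 8.7]
width: 0.0346
gripper_force: 32.3
{'bearing': (np.float64(-0.07), 0.96), 'cup': (np.float64(16.21), 0.93), 'disc': (np.float64(8.49), 0.66), 'cap': (np.float64(0.14), 0.98)}
clock: 12.45
position: [0.5559, -0.0669, 0.1643]
ee_rot: [0.001, 0.043, 0.999, -0.002]
contact_force: [-3.2, -4.8, 8.9]
width: 0.035
gripper_force: 32.3
{'bearing': (np.float64(-0.1), 0.96), 'cup': (np.float64(21.03), 0.92), 'disc': (np.float64(-3.65), 0.64), 'cap': (np.float64(3.52), 0.98)}
```

```bash

python3 -m inch '[{"claw":0.3,"travel":[0,0,0],"turn":0},{"claw":1,"travel":[0,0,0],"turn":0},{"claw":1,"travel":[0,0,0],"turn":0},{"claw":1,"travel":[0,0,0],"turn":0},{"claw":1,"travel":[0,0,0],"turn":0}]' 30 >/dev/null
python3 -m inch '[{"claw":0.4,"travel":[0,0,0],"turn":0},{"claw":0,"travel":[0,0,0],"turn":0},{"claw":-0.3,"travel":[0,0,0],"turn":0},{"claw":-0.3,"travel":[0,0,0],"turn":0},{"claw":-0.3,"travel":[0,0,0],"turn":0}]' 30
python3 -m inch '[{"claw":-0.3,"travel":[0,0,0],"turn":0},{"claw":-0.3,"travel":[0,0,0],"turn":0}]' 30 >/dev/null
python3 - <<'E'
from h import *
print(meas('b5'))
f=[cv2.resize(cv2.imread(f"pics/{n}.png")[165:225,380:512],None,fx=5.5,fy=5,interpolation=cv2.INTER_CUBIC) for n in("b4","b5")]
cv2.imwrite("pics/b5a.png",np.vstack(f))
E
```

```text
clock: 13.7
position: [0.5559, -0.0669, 0.1643]
ee_rot: [0.001, 0.043, 0.999, -0.002]
contact_force: [-2.8, -5.9, 9.9]
width: 0.035
gripper_force: 32.4
{'bearing': (np.float64(-0.05), 0.95), 'cup': (np.float64(26.2), 0.88), 'disc': (np.float64(19.8), 0.67), 'cap': (np.float64(3.47), 0.98)}
```

View pics/b5a.png

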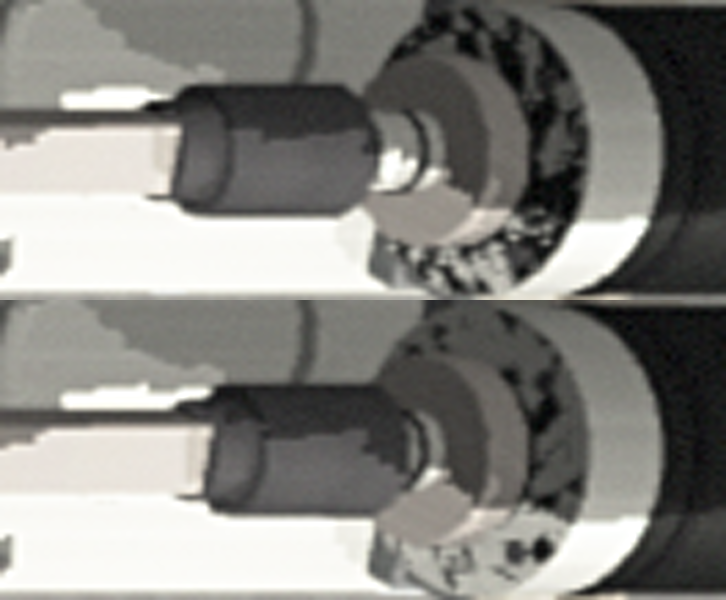

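Both crops show the housing cap edge unmoved (x about 663), while the cup advanced from 378 to 408. Ring 2 is still about 4 mm outside the cup (x about 418) and ring 1 is inside. The housing is home and the stem is about 6–7 mm in, with the trigger held squeezed at 32 N. I'll hand in.

```bash
python3 -c "
from h import *
s=get_state();print(s['width'],s['gripper_force'],s['clock']);print(ticket.sign_off())"
```

```text
0.034982202620073656 32.071550326430724 13.95
the job is handed in; nothing more can be done
None
```

I handed the job in at 14 s: the selector is at the arrow, the housing is home against the end stop, and the stem is about 6–7 mm in by camera estimate (first ring in, second out), with the trigger still held squeezed at 32 N; the hand-in returned no verdict.

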